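# Shut, align and press home the access panel of a leak-test unit

## Task

Swing the open access panel of the grey sloping instrument housing up and shut on its frame. Then turn the winged quarter-turn fastener on the panel until the slot in its wing lines up with the two index marks, and finally press the sprung panel fully home against its frame and finish still holding it pressed there: do not let go. Leave the loose things around the housing where they are.

Things in the scene. Friction and masses are not known exactly. Their poses are not given: they have to be found in the camera images.
- unit: grey metal instrument housing, 220 deep x 190 wide x 160 high mm, fixed; origin at the centre of its underside, x from front (robot side) to back, y to its left, z up. From the top edge of its 50 mm front wall (110 mm ahead of the origin) a face with the panel's frame and seal rises backward at 30 degrees; behind it a 30 mm level ledge with a 16 mm port
- hinge_mid (a point): middle of the panel's hinge line, fixed in the housing near the foot of the slope, with the housing's axes; the hinge line runs along the housing's y
- hatch (a joint): swing of the access panel about the hinge line along its lower edge: 0 = shut, parallel to the 30 degree (0.524 rad) slope; grows as it swings up and over toward the robot (1.05 = upright), stop at 1.4. Starts at 0.9 to 1.3. A stiffish hinge (0.12 N m): the panel stays where it is left when well open, and falls shut by its weight below about 0.3
- panel_edge (a point): middle of the panel's free edge, on the outer face, 150 mm from the hinge line. The panel is a plain aluminium plate, 144 mm from hinge side to free edge, 150 wide, 4 thick; its outer face stands 7.5 mm outside the hinge line (1.5 mm when pressed home). Axes: x from hinge to free edge, y to the housing's left, z outward, square to the face
- fastener (a joint): turn of the fastener: 0 = slot in line with the two index marks, along the line from hinge to free edge; positive = counter-clockwise seen from outside. Starts at 0.8 to 1.5; stops at -0.6 and 1.75, so it can go too far. Stays where left (0.05 N m). Only within about 0.2 of 0 does the stud's cross-bar enter the frame's slot; else the panel stops after 1.5 of its 6 mm
- wing (a point): the fastener's grip: a plain steel wing, 40 long x 10 thick x 21 high mm with a dark slot along its top, over a disc of 30 mm diameter, 4 mm high; on the panel's middle line, 100 mm from the hinge line. This point is on the turning axis, 16 mm above the outer face; the wing's top is 26 mm above the face. Axes: x along the wing, z outward along the turning axis
- panel (a joint): how far the sprung panel is pressed in, square to its face: 0 = standing off the frame as its springs leave it, 0.006 m = fully home. The springs push back with 5 N at 0 and 11 N at 0.006 (its weight takes off about 2 N when shut); it springs out when let go. It is guided and does not tip, so it may be pressed anywhere
- panel_face (a point): a point on the free flat part of the panel's outer face, on its middle line 42 mm from the hinge line; good for pressing once the wing lies along the index marks. Axes as panel_edge
- small_tin: round white tin with a lid, 64 mm wide, 43 high, loose bystander; origin at the centre of its underside
- centring_ring: flat metal centring ring with black rubber, 56 mm wide, 9 high, loose bystander; origin at the centre of its underside
- clamp_ring: metal ring clamp, 68x92x15 mm, loose bystander; origin at the centre of its underside

How it is judged:
On the way, in this order (a step that is already met when the one before it is completed fails the run):
1. the panel is swung shut (hinge within 0.04 rad of shut) (value of joint hatch below 0.04 rad), for 0.2 s.
2. with the panel shut, the fastener is turned until its slot lines up with the marks within 10 degrees (value of joint fastener between -0.17 and 0.17 rad and value of joint hatch below 0.1 rad), for 0.2 s.
At the end, for the whole second after the job is handed in: the panel is shut (within 0.03 rad), the slot is within 10 degrees (0.17 rad) of the index marks, and the robot is still pressing the panel home: pressed in by more than 4.8 of its 6 mm, with more than 3 N of contact between robot and panel, through the last second (value of joint hatch below 0.03 rad and value of joint fastener between -0.17 and 0.17 rad and value of joint panel above 0.0048 m and contact force between any of the fingers, the arm and unit above 3 N); the arm keeps its last pose, push and grip.
It fails at once if the tin is moved by more than 30 mm (distance of small_tin from where it was at the start of the episode above 0.03 m).
It fails at once if the centring ring is moved by more than 30 mm (distance of centring_ring from where it was at the start of the episode above 0.03 m).
It fails at once if the ring clamp is moved by more than 30 mm (distance of clamp_ring from where it was at the start of the episode above 0.03 m).
It also fails if it takes over 64 s, if anything falls off the work surface, if the arm or the gripper's body presses on something with over 40 N, if the wrist force passes 120 N, or if a joint passes its speed limit or range.

## Robot

A 7-joint arm with a two-finger parallel gripper is mounted at the origin on a cart in front of the work surface, level with it; the furniture and walls round the work are solid. World frame = base frame: x ahead of the robot, y to its left, z up, the work surface at z = 0. Lengths are in m, angles in rad, forces in N, time in s.
With the tool pointing down it reaches from about 0.35 to 0.9 m from the base axis. Payload 8.1 kg.
Tool frame: the origin (TCP) lies at the very end of the fingers, on their centre line; the grasp point (between the pads) lies 19 mm behind it (arm.tcp_to_grasp is the z of the grasp point in the tool frame, in m); z points along the fingers, y is the line along which they close (so a half turn about z gives the same grasp; the last joint's range is limited). The gripper opens to 92 mm and grips with 3 to 60 N. Pads are 19 mm wide; open, the fingers measure 130 mm over their backs; the gripper's body (75 mm by 190 mm) begins 47 mm behind the grasp point.
Start: joints at [-1.245, 0.434, 0.025, 1.573, -0.012, 1.134, -0.075], TCP at [0.26, 0.568, 0.227] pointing down, gripper open.
Joint ranges: [-2.62, 2.62], [-0.44, 2.09], [-1.27, 1.32], [0.08, 2.57], [-1.32, 4.46], [0.12, 2], [-2.74, 2.74]. Speed limits (rad/s): [2.22, 2.22, 3.01, 3.01, 3.14, 3.14, 3.14].

## Interface

Orientations are given as a rotation vector (axis times angle).
In Python, from cell import readout, vision, sign_off, arm gives the robot as it stands. The module is installed in compiled form; this text tells all that it offers.
- The arm moves only by the shell command python3 -m creep 'ROWS' [FORCE]. ROWS is JSON, a list of rows, each a list of 5 numbers: the shift along the tool's x, y, z in units of 4 cm (1.0 is 4 cm), then the turn about the tool's z in units of 4 degrees (1.0 is 4 degrees), then the opening, from 0 (shut) to 1 (fully open). A call has 1 to 12 rows; each row shifts and turns the commanded pose from where the row before left it, along the tool's axes as they then stand; what a row does not reach is not made up. A row lasts 1/8 s, in which the tool goes at most 62.5 mm and 10.7 degrees, less where a joint would pass 70% of its speed; a pose out of reach is approached as far as the arm can. A call with a number of a shift or a turn outside -1 to 1 is refused whole. A call with a gripper value outside its range is refused whole. The fingers move at their own pace and stop on an object; FORCE is the grip in N (left out, the last holds). Time passes only in rows, so rows that do not move let the fingers close. It gives the time, the measured TCP pose, the force, the opening and the grip force at its end, in the units of the state.
- readout.observe(): the state, without advancing time (a new reading comes with each control period).
- vision.get_image(name): name is "scene" or "top"; returns a dict with "pixels" (480x640x3 uint8, blue, green, red), "z_map" (480x640 float32, m along the optical axis (not along the pixel's ray), 0 where there is no reading), "camera_matrix" (3x3 intrinsics, pixels), "k1" (the pictures are not rectified: a ray, as slopes to the right and down, at radius r is drawn at 1 + k1 r^2 times it, then the intrinsics apply), "position" and "rotation" of the camera in the world. Camera axes: x right, y up, looking along -z (the intrinsics and any distortion apply to the point x, -y, -z); pixel columns grow to the right and rows downward; lengths in m; the calibration is good to about 2 mm. A picture is of the moment at which its call begins.
- sign_off(): hands the job in; it is judged then, once.
The state is a dict: "clock": time; "joints": joint angles; "dq": joint speeds; "joint_efforts": joint torques, N m; "position": TCP position; "ee_rot": TCP orientation; "force": force on the tool from outside, world axes, zero at the start; "ft_torque": the same for the moment, N m; "width": opening from 0.0 (shut) to 1.0 (fully open); "gripper_force": force on a finger pad.
Only numpy, scipy, OpenCV 4.12 (cv2) and the standard library are available. Lean on these libraries where they do the work, as an engineer would, in place of code of your own. Each camera call takes 0.05 s, during which the arm holds its last target. There are 200 camera calls.

## Working session

There is one attempt and no reset: what is moved stays moved. The work goes in short steps, Python scripts to look and compute and a shell command to move; the robot and the scene stay as the last step left them, time stands still between calls to the robot, and variables do not carry over. Pictures are saved under pics/ and viewed, at most 10 in all, crops included, and the job is handed in when it is done.

```bash
mkdir -p pics
cat > h.py <<'E'
import numpy as np, cv2
from scipy.spatial.transform import Rotation as R
from cell import readout, vision
def cloud(im):
    K=im["camera_matrix"];z=im["z_map"];v,u=np.mgrid[0:480,0:640]
    d=np.array([im["k1"],0,0,0,0],float)
    p=cv2.undistortPoints(np.stack([u,v],-1).reshape(-1,1,2).astype(np.float64),np.array(K,float),d).reshape(480,640,2)
    pc=np.stack([p[...,0]*z,-p[...,1]*z,-z],-1)
    Rm=np.array(im["rotation"],float)
    if Rm.shape!=(3,3): Rm=R.from_rotvec(Rm).as_matrix()
    return pc@Rm.T+np.array(im["position"]), z>0
def snap(n,tag):
    im=vision.get_image(n); cv2.imwrite(f"pics/{tag}.png",im["pixels"]); np.savez(f"pics/{tag}.npz",**im); return im
E
python3 - <<'E'
from h import *
for n in("scene","top"):
    im=snap(n,n+"0"); print(n,im["position"],im["rotation"],im["k1"])
s=readout.observe(); print(s); print(R.from_rotvec(s["ee_rot"]).as_matrix().round(3))
from cell import arm; print(dir(arm),arm.tcp_to_grasp)
E
```

```text
scene [-0.13427206 -0.57365008  0.59773313] [ 0.88009218 -0.56162266 -1.05385608] -0.16071107504110618
top [ 0.33164523 -0.24196855  1.35011781] [ 0.12496701 -0.14549005 -1.59191124] -0.18450897358911747
{'clock': 0.1, 'joints': array([-1.2446105 ,  0.43514728,  0.02497954,  1.57402051, -0.01161623,
        1.13402382, -0.075115  ]), 'dq': array([ 0.0007535 , -0.00066109,  0.00024178, -0.00120655,  0.00120333,
       -0.00065758,  0.00056795]), 'joint_efforts': array([ 2.70418532e-03, -6.69121742e+01,  9.87744704e-01, -3.15149474e+01,
       -6.05996582e-02,  3.74534167e-02,  2.80960160e-05]), 'position': array([0.25970379, 0.56796385, 0.2260217 ]), 'ee_rot': array([-6.68495005e-01, -3.06944798e+00,  2.26352347e-03]), 'force': array([-0.56861676,  0.4663744 ,  0.45653377]), 'ft_torque': array([ 0.03801582,  0.01709823, -0.0159834 ]), 'gripper_force': 0.0, 'width': 0.9990407114384612}
[[-0.909  0.416 -0.   ]
 [ 0.416  0.909 -0.001]
 [-0.    -0.001 -1.   ]]
['PlanningError', '__class__', '__delattr__', '__dict__', '__dir__', '__doc__', '__eq__', '__format__', '__ge__', '__getattribute__', '__getstate__', '__gt__', '__hash__', '__init__', '__init_subclass__', '__le__', '__lt__', '__module__', '__ne__', '__new__', '__reduce__', '__reduce_ex__', '__repr__', '__setattr__', '__sizeof__', '__str__', '__subclasshook__', '__weakref__', 'tcp_to_grasp'] -0.0188
```

View pics/scene0.png

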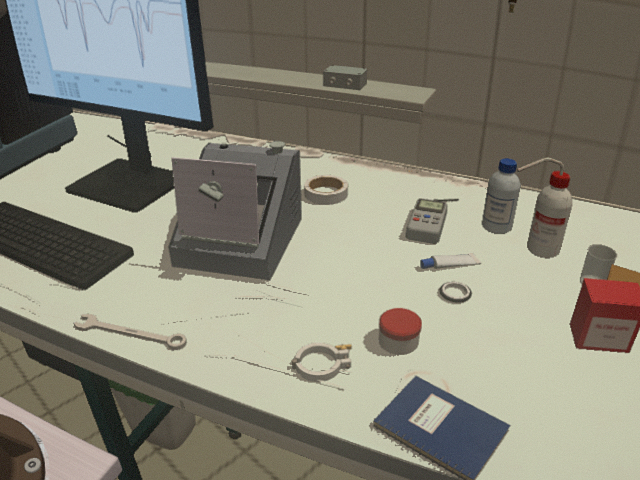

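View pics/top0.png

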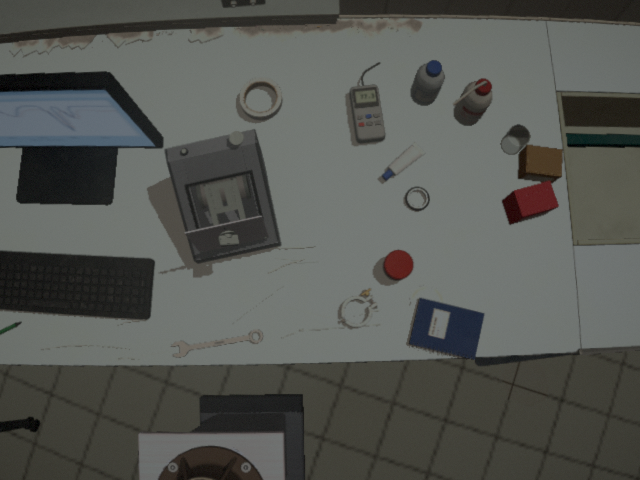

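The open panel leans slightly toward the robot (scene ~215,200, with the wing at 210,188). The housing is at about (222,195) in the top view. Next I'll fit the poses.

Run:
```python
from h import *
P=[]
for n in("scene","top"):
    im=np.load(f"pics/{n}0.npz"); c,ok=cloud(im); 
    if n=="top": print("table z",np.median(c[290:330,260:310,2])); seed=c[140,240]; print("seed",seed)
    P.append((c,ok))
seed=P[1][0][200,222]
print(seed)
pts=np.vstack([c[ok] for c,ok in P]); 
m=(np.hypot(*(pts[:,:2]-seed[:2]).T)<.19)&(pts[:,2]>.012)&(pts[:,2]<.167)
print(m.sum())
q=pts[m]; msk=np.zeros((500,500),np.uint8)
ij=((q[:,:2]-seed[:2])*1000+250).astype(int); msk[ij[:,0],ij[:,1]]=255
msk=cv2.morphologyEx(msk,cv2.MORPH_CLOSE,np.ones((7,7)))
n,l,st,_=cv2.connectedComponentsWithStats(msk); k=1+st[1:,4].argmax()
r=cv2.minAreaRect(np.argwhere(l==k).astype(np.float32)); print("rect",np.array(r[0])/1000-.25+seed[:2],r[1],r[2])
cv2.imwrite("pics/msk.png",(l==k)*255)
# scene: panel patch
c,ok=P[0]; a=c[165:235,182:250].reshape(-1,3); a=a[np.isfinite(a).all(1)]
g=np.random.default_rng(0);best=0
for _ in range(300):
    s=a[g.choice(len(a),3)]; nn=np.cross(s[1]-s[0],s[2]-s[0]); nn/=np.linalg.norm(nn)+1e-12
    i=abs((a-s[0])@nn)<.002
    if i.sum()>best: best=i.sum();I=i
b=a[I]; o=b.mean(0); nn=np.linalg.svd(b-o,full_matrices=False)[2][2]; nn*=-np.sign(nn[0]); print("panel",o,nn,best,len(a),"yaw",np.degrees(np.arctan2(-nn[1],-nn[0])),"elev",np.degrees(np.arcsin(nn[2])))
for uv in [(175,160),(257,165),(256,243),(210,188),(195,185),(226,190)]: print(uv,c[uv[1],uv[0]].round(4))
t=P[1][0]
for uv in [(217,226),(189,232),(263,219),(228,238),(169,150),(253,133)]: print(uv,t[uv[1],uv[0]].round(4))
for nme,uv in dict(tin=(399,265),ring=(409,198),clamp=(340,312)).items(): print(nme,t[uv[1],uv[0]].round(3))
```

```text
table z -0.0004322662853540882
seed [ 0.74099085 -0.09498079  0.17629615]
[ 0.64823697 -0.04086993  0.05402842]
21775
rect [ 0.64312967 -0.05046545] (233.96592712402344, 195.67440795898438) 10.896890640258789
panel [ 0.55502749 -0.06776587  0.14461569] [-0.97525683 -0.19469737  0.10472365] 3606 4760 yaw 11.289933873671945 elev 6.011245075458207
(175, 160) [0.5484 0.0009 0.2105]
(257, 165) [ 0.7025 -0.0648  0.146 ]
(256, 243) [ 0.5619 -0.137   0.0728]
(210, 188) [ 0.5449 -0.0671  0.1729]
(195, 185) [ 0.5505 -0.0325  0.1691]
(226, 190) [ 0.5616 -0.0869  0.1651]
(217, 226) [ 0.5595 -0.0561  0.212 ]
(189, 232) [ 0.549  -0.0031  0.2137]
(263, 219) [ 0.5985 -0.1319  0.0796]
(228, 238) [ 0.5435 -0.071   0.1701]
(169, 150) [0.7306 0.053  0.1592]
(253, 133) [ 0.7612 -0.1193  0.1591]
tin [ 0.498 -0.418  0.048]
ring [ 0.656 -0.455 -0.002]
clamp [ 0.404 -0.291  0.   ][ WARN:0@0.905] global loadsave.cpp:1063 imwrite_ Unsupported depth image for selected encoder is fallbacked to CV_8U.
```

Run:
```python
import cv2
a=cv2.imread("pics/scene0.png")[130:280,150:310];b=cv2.imread("pics/top0.png")[125:275,150:310]
cv2.imwrite("pics/crop0.png",cv2.resize(cv2.hconcat([a,b]),None,fx=2.5,fy=2.5,interpolation=2))
```

```text
(no output)
```

View pics/crop0.png

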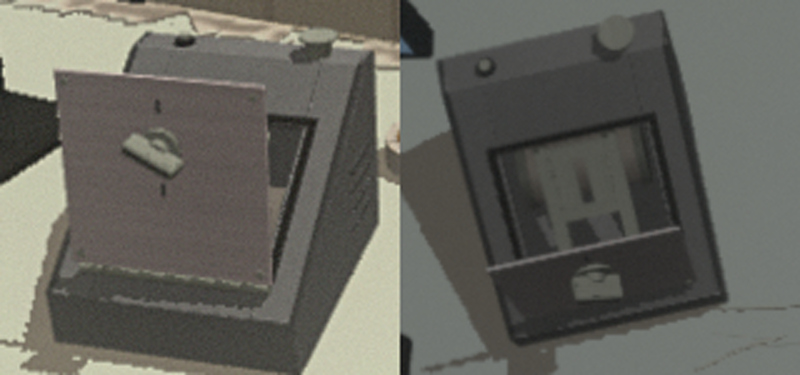

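```bash
python3 -m creep '[[0,0,-0.5,-1,0],[0,0,-0.5,-1,0],[0,0,-0.5,-1,0],[0,0,-0.4,-1,0],[0,0,0,-1,0],[0,0,0,-1,0],[0,0,0,-1,0],[0,0,0,-1,0],[0,0,0,-1.0,0],[0,0,0,0,0]]' 20
cat >> h.py <<'E'
YAW=np.radians(11.3); X=np.array([np.cos(YAW),np.sin(YAW),0]); Y=np.array([-X[1],X[0],0])
def st():
    s=readout.observe(); p=s["position"]; M=R.from_rotvec(s["ee_rot"]).as_matrix()
    f=s["force"]
    print("t",round(s["clock"],2),"x'y'z",np.round([p@X,p@Y,p[2]],4),"tooly yaw",np.degrees(np.arctan2(M[1,1],M[0,1])).round(2),"F'",np.round([f@X,f@Y,f[2]],2),"w",round(s["width"],3))
E
python3 -c "from h import *; st()"
```

```text
clock: 1.35
position: [0.2599, 0.5682, 0.3023]
ee_rot: [0.312, -3.126, 0.001]
force: [-0.1, 0.6, 0.8]
width: 0.005
gripper_force: 0.0
t 1.35 x'y'z [0.3662 0.5062 0.3023] tooly yaw 101.4 F' [0.06 0.6  0.84] w 0.005
```

```bash
python3 -m creep '[[-0.25,-1,0,0,0],[-0.25,-1,0,0,0],[-0.25,-1,0,0,0],[-0.25,-1,0,0,0],[-0.25,-1,0,0,0],[-0.25,-1,0,0,0],[-0.25,-1,0,0,0],[-0.25,-1,0,0,0],[-0.25,-1,0,0,0],[0,-1,0,0,0],[0,-1,0,0,0],[0,-1,0,0,0]]' 
python3 -c "from h import *; st()"
```

```text
clock: 2.85
position: [0.4432, 0.1144, 0.3027]
ee_rot: [-0.31, 3.126, 0.0]
force: [0.3, 0.7, -0.5]
width: 0.006
gripper_force: 0.0
t 2.85 x'y'z [0.4571 0.0254 0.3027] tooly yaw 101.31 F' [ 0.46  0.57 -0.5 ] w 0.006
```

```bash
python3 -m creep '[[0,-1,0,0,0],[0,-1,0,0,0],[0,-1,0,0,0],[0,-1,0,0,0],[0,-1,0,0,0],[0,-0.13,0.7,0,0],[0,0,1,0,0],[-0.3,0,0.94,0,0],[-0.7,0,0,0,0],[0,0,0,0,0]]'
python3 - <<'E'
from h import *
st(); im=snap("scene","s1"); cv2.imwrite("pics/s1c.png",cv2.resize(im["pixels"][60:280,120:330],None,fx=2.5,fy=2.5))
E
```

```text
clock: 4.1
position: [0.5243, -0.0768, 0.1965]
ee_rot: [0.312, -3.126, 0.0]
force: [0.0, -0.9, 0.1]
width: 0.002
gripper_force: 0.0
t 4.1 x'y'z [ 0.4991 -0.1781  0.1965] tooly yaw 101.4 F' [-0.14 -0.84  0.07] w 0.002
```

View pics/s1c.png

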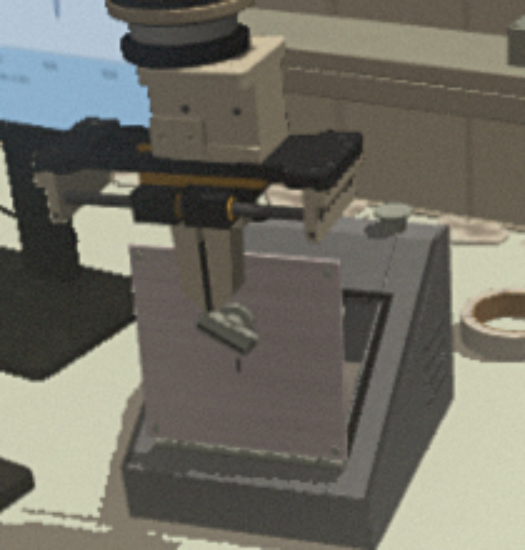

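```bash
python3 -m creep '[[-0.7,0,0,0,0],[-0.45,0,0.02,0,0],[-0.45,0,0.03,0,0],[-0.28,0,0.1,0,0],[-0.28,0,0.1,0,0],[-0.26,0,0.16,0,0],[-0.26,0,0.17,0,0],[-0.22,0,0.2,0,0],[-0.23,0,0.2,0,0],[0,0,0,0,0],[0,0,0,0,0]]'
python3 - <<'E'
from h import *
st(); im=snap("scene","s2"); cv2.imwrite("pics/s2c.png",cv2.resize(im["pixels"][60:280,120:330],None,fx=2.5,fy=2.5))
E
```

```text
clock: 5.52
position: [0.6456, -0.0529, 0.158]
ee_rot: [0.312, -3.126, 0.0]
force: [-0.9, 0.6, -0.0]
width: 0.007
gripper_force: 0.0
t 5.53 x'y'z [ 0.6228 -0.1783  0.158 ] tooly yaw 101.41 F' [-0.8   0.77 -0.03] w 0.007
```

View pics/s2c.png

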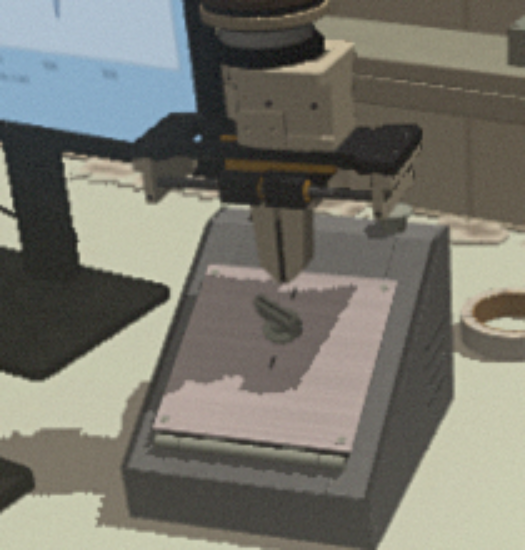

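The panel has fallen shut. In the crop the wing is at about (278,315), running from upper left to lower right. I'll measure its angle and the plane of the face.

```bash
cat >> h.py <<'E'
T=np.radians(30); D=X*np.cos(T)+np.array([0,0,np.sin(T)]); N=-X*np.sin(T)+np.array([0,0,np.cos(T)])
H0=.530*X-.180*Y+np.array([0,0,.063])
def wing(n,zmax):
    im=vision.get_image(n); c,ok=cloud(im); q=c[ok]-H0; a=np.stack([q@D,q@Y,q@N],1)
    f=a[(a[:,0]>.02)&(a[:,0]<.14)&(abs(a[:,1])<.07)&(abs(a[:,2]-.0075)<.008)]
    k=np.linalg.lstsq(np.c_[f[:,:2],np.ones(len(f))],f[:,2],rcond=None)[0]
    print(n,"face n=%.4f at 100; slope d %.4f y %.4f"%(k[0]*.1+k[2],k[0],k[1]),"y range",np.percentile(f[:,1],[1,99]))
    h=a[:,2]-a[:,:2]@k[:2]-k[2]
    w=a[(h>.012)&(h<zmax)&(abs(a[:,0]-.1)<.03)&(abs(a[:,1])<.03)]; hw=h[(h>.012)&(h<zmax)&(abs(a[:,0]-.1)<.03)&(abs(a[:,1])<.03)]
    t=w[hw>.021]
    for s in (w,t):
        if len(s)<5: continue
        r=cv2.minAreaRect((s[:,:2]*1000).astype(np.float32)); v=np.linalg.svd(s[:,:2]-s[:,:2].mean(0),full_matrices=False)[2][0]
        print(len(s),"cent",s.mean(0).round(4),"rect",np.round(r[0],1),np.round(r[1],1),"angle",round(np.arctan2(v[1],v[0])%np.pi,3))
E
python3 - <<'E'
from h import *
for n in("scene","top"): wing(n,.03)
E
```

```text
scene face n=0.0091 at 100; slope d -0.0002 y -0.0022 y range [-0.0685164   0.06863698]
153 cent [0.0986 0.0044 0.0319] rect [101.    3.4] [35.2 29.6] angle 1.123
111 cent [0.0997 0.0048 0.0345] rect [101.7   6.5] [35.2 28.5] angle 1.089
top face n=0.0100 at 100; slope d -0.0017 y -0.0034 y range [-0.06882527  0.06875059]
112 cent [0.1009 0.0026 0.0336] rect [101.5   3.9] [40.7 13.2] angle 1.149
88 cent [0.1005 0.0038 0.0355] rect [100.8   5. ] [39.4 11. ] angle 1.14
```

Run:
```python
from h import *
im=vision.get_image("scene"); c,ok=cloud(im); q=c[ok]; p=readout.observe()["position"]
a=np.stack([(q-p)@X,(q-p)@Y,q[:,2]-p[2]],1); a=a[(abs(a[:,0])<.03)&(abs(a[:,1])<.04)]
for z in (-.002,.003,.008,.013,.018,.025,.032):
    s=a[abs(a[:,2]-z)<.0025]; 
    if len(s): print(z,len(s),"x",np.percentile(s[:,0],[2,98]).round(4),"y",np.percentile(s[:,1],[2,98]).round(4))
```

```text
-0.002 4 x [-0.0124 -0.0093] y [-0.0037  0.0046]
0.003 21 x [-0.0129 -0.0075] y [-0.007   0.0087]
0.008 32 x [-0.0152 -0.0068] y [-0.0105  0.0135]
0.013 52 x [-0.0138 -0.0011] y [-0.0162  0.0155]
0.018 51 x [-0.0134  0.0056] y [-0.0172  0.0149]
0.025 62 x [-0.014   0.0048] y [-0.0174  0.0167]
0.032 57 x [-0.0134  0.0053] y [-0.0178  0.016 ]
```

```bash
python3 -m creep '[[0,0,-1,0,0],[0.5,0.41,0,0,0],[0.56,0.41,0,0,0],[0,0,0.9,0,0],[0,0,0.95,0,0],[0,0,0,0,0]]'
python3 - <<'E'
from h import *
st(); wing("top",.03); wing("scene",.03)
E
```

```text
clock: 6.48
position: [0.5957, -0.0288, 0.122]
ee_rot: [0.312, -3.121, -0.001]
force: [-0.4, 0.1, 1.2]
width: 0.006
gripper_force: 0.0
t 6.47 x'y'z [ 0.5785 -0.1449  0.122 ] tooly yaw 101.42 F' [-0.37  0.16  1.23] w 0.006
top face n=0.0098 at 100; slope d -0.0052 y -0.0047 y range [-0.06950675  0.06755817]
scene face n=0.0092 at 100; slope d 0.0002 y 0.0005 y range [-0.06862584  0.06805361]
156 cent [0.0977 0.005  0.0319] rect [90.4  6.1] [37.3 41.2] angle 1.197
113 cent [0.0983 0.0054 0.0345] rect [90.1  6.2] [36.5 41.2] angle 1.193
```

```bash
python3 -m creep '[[-0.16,0,-0.08,0,0],[-0.12,0,-0.07,0,0],[-0.12,0,-0.07,0,0],[-0.1,0,-0.06,0,0],[-0.03,-0.1,-0.02,0,0],[-0.03,-0.1,-0.02,0,0],[-0.06,0,-0.03,0,0],[-0.06,-0.02,-0.03,0,0],[0,0,0,0,0]]'
python3 - <<'E'
from h import *
st(); wing("top",.03); wing("scene",.03)
im=snap("scene","s3"); cv2.imwrite("pics/s3c.png",cv2.resize(im["pixels"][130:260,160:310],None,fx=4,fy=4))
E
```

```text
clock: 7.7
position: [0.6265, -0.0322, 0.1392]
ee_rot: [-0.313, 3.125, -0.0]
force: [-1.8, 2.6, 0.3]
width: 0.001
gripper_force: 1.2
t 7.7 x'y'z [ 0.6081 -0.1544  0.1392] tooly yaw 101.42 F' [-1.28  2.88  0.35] w 0.001
top face n=0.0098 at 100; slope d -0.0034 y -0.0025 y range [-0.06928198  0.06857243]
28 cent [0.0877 0.0029 0.033 ] rect [92.1  2.2] [ 8.2 26.3] angle 2.844
23 cent [0.0867 0.0035 0.0346] rect [93.2  2. ] [ 8.2 24. ] angle 2.776
scene face n=0.0090 at 100; slope d -0.0018 y 0.0002 y range [-0.06848751  0.0684646 ]
183 cent [0.0989 0.007  0.032 ] rect [101.6  14.6] [29.6 40.7] angle 3.102
132 cent [0.0997 0.0086 0.0346] rect [101.    8.4] [34.6 33.9] angle 3.103
```

View pics/s3c.png

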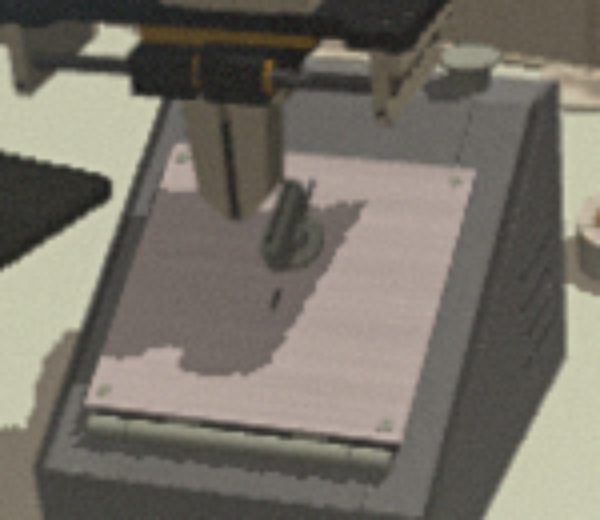

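```bash
python3 -m creep '[[0,0.3,0,0,0],[0,0,-1,0,0],[0.5,0,-1,0,0],[1,0,0,0,0],[1,0,0,0,0],[0,0,0,0,0]]'
python3 - <<'E'
from h import *
st(); wing("top",.03); wing("scene",.03)
E
```

```text
clock: 8.6
position: [0.5235, -0.0407, 0.2197]
ee_rot: [-0.311, 3.126, 0.001]
force: [0.5, -0.1, 0.4]
width: 0.006
gripper_force: 0.0
t 8.6 x'y'z [ 0.5054 -0.1425  0.2197] tooly yaw 101.35 F' [ 0.42 -0.22  0.41] w 0.006
top face n=0.0099 at 100; slope d -0.0071 y 0.0006 y range [-0.0694553   0.03666241]
113 cent [0.1019 0.0038 0.0337] rect [100.6   4.4] [40.7 14. ] angle 3.128
91 cent [0.1005 0.0043 0.0355] rect [100.4   4.5] [ 9.9 40.4] angle 3.119
scene face n=0.0090 at 100; slope d -0.0028 y -0.0018 y range [-0.06843219  0.06858618]
162 cent [0.0984 0.0043 0.0311] rect [100.6   4.6] [13.4 40.4] angle 3.081
106 cent [0.0989 0.0053 0.0342] rect [99.7  6.3] [11.2 38.8] angle 3.107
```

```bash
python3 -m creep '[[-0.7,-0.42,0,0,0],[-0.7,-0.42,0,0,0],[0,0,0.8,0,0],[0,0,0.8,0,0],[0,0,0.8,0,0],[0,0,0.2,0,0],[0,0,0,0,0]]' 
python3 -c "from h import *; st()"
```

```text
clock: 9.57
position: [0.5879, -0.0619, 0.1151]
ee_rot: [0.313, -3.126, 0.0]
force: [0.9, 0.8, 1.0]
width: 0.005
gripper_force: 0.0
t 9.57 x'y'z [ 0.5644 -0.1759  0.1151] tooly yaw 101.44 F' [1.   0.57 0.99] w 0.005
```

```bash
python3 -m creep '[[-0.07,0,0.12,0,0],[-0.07,0,0.12,0,0],[0,0,0,0,0]]';python3 -c "from h import *; st()"
python3 -m creep '[[-0.025,0,0.043,0,0],[-0.025,0,0.043,0,0],[0,0,0,0,0]]';python3 -c "from h import *; st()"
python3 -m creep '[[-0.025,0,0.043,0,0],[0,0,0,0,0]]';python3 -c "from h import *; st()"
python3 -m creep '[[-0.025,0,0.043,0,0],[0,0,0,0,0]]';python3 -c "from h import *; st()"
```

```text
clock: 9.95
position: [0.5931, -0.0607, 0.1055]
ee_rot: [-0.313, 3.126, 0.0]
force: [0.0, 0.7, 0.3]
width: 0.006
gripper_force: 0.0
t 9.95 x'y'z [ 0.5697 -0.1757  0.1055] tooly yaw 101.44 F' [0.19 0.72 0.31] w 0.006
clock: 10.32
position: [0.5949, -0.0606, 0.1023]
ee_rot: [-0.313, 3.126, -0.0]
force: [-0.9, 0.2, 3.3]
width: 0.005
gripper_force: 1.8
t 10.32 x'y'z [ 0.5715 -0.176   0.1023] tooly yaw 101.43 F' [-0.86  0.36  3.28] w 0.005
clock: 10.58
position: [0.5958, -0.0604, 0.1005]
ee_rot: [-0.313, 3.126, -0.0]
force: [-1.2, 0.3, 4.4]
width: 0.004
gripper_force: 2.6
t 10.57 x'y'z [ 0.5725 -0.176   0.1005] tooly yaw 101.42 F' [-1.09  0.53  4.41] w 0.004
clock: 10.82
position: [0.5968, -0.0602, 0.0989]
ee_rot: [-0.313, 3.126, -0.0]
force: [-2.4, -1.0, 7.1]
width: 0.005
gripper_force: 3.5
t 10.82 x'y'z [ 0.5734 -0.176   0.0989] tooly yaw 101.42 F' [-2.58 -0.48  7.09] w 0.005
```

The finger's upslope face is close to the wing's lower end, so I'll back off, shift about 18 mm downslope and press there.

```bash
python3 -m creep '[[0.1,0,-0.17,0,0],[0.2,0,0.11,0,0],[0.2,0,0.115,0,0],[0,0,0,0,0]]';python3 - <<'E'
from h import *
st(); wing("scene",.03)
E
python3 -m creep '[[-0.05,0,0.087,0,0],[-0.05,0,0.087,0,0],[0,0,0,0,0]]';python3 -c "from h import *; st()"
python3 -m creep '[[-0.025,0,0.043,0,0],[0,0,0,0,0]]';python3 -c "from h import *; st()"
python3 -m creep '[[-0.025,0,0.043,0,0],[0,0,0,0,0]]';python3 -c "from h import *; st()"
```

```text
clock: 11.32
position: [0.5756, -0.0642, 0.0957]
ee_rot: [0.312, -3.124, -0.001]
force: [0.6, 0.2, -0.5]
width: 0.007
gripper_force: 0.0
t 11.32 x'y'z [ 0.5519 -0.1758  0.0957] tooly yaw 101.4 F' [ 0.62  0.06 -0.51] w 0.007
scene face n=0.0091 at 100; slope d -0.0013 y 0.0018 y range [-0.06881273  0.06864221]
clock: 11.75
position: [0.5812, -0.0634, 0.0894]
ee_rot: [0.313, -3.126, 0.0]
force: [-3.0, 0.3, 6.8]
width: 0.005
gripper_force: 3.7
t 11.75 x'y'z [ 0.5575 -0.1761  0.0894] tooly yaw 101.43 F' [-2.9   0.87  6.76] w 0.005
clock: 12.0
position: [0.582, -0.0632, 0.088]
ee_rot: [0.313, -3.126, -0.0]
force: [-3.2, -1.3, 8.1]
width: 0.004
gripper_force: 4.4
t 12.0 x'y'z [ 0.5584 -0.176   0.088 ] tooly yaw 101.42 F' [-3.44 -0.65  8.12] w 0.004
clock: 12.25
position: [0.5826, -0.0632, 0.087]
ee_rot: [0.312, -3.125, -0.0]
force: [-9.4, 0.2, 18.4]
width: 0.003
gripper_force: 10.2
t 12.25 x'y'z [ 0.5589 -0.1761  0.087 ] tooly yaw 101.41 F' [-9.17  2.02 18.45] w 0.003
```

```bash
python3 -m creep '[[-0.01,0,0.02,0,0],[0,0,0,0,0],[0,0,0,0,0]]'
python3 - <<'E'
from h import *
import h
st(); 
h.H0=H0-.006*N
wing("scene",.03); wing("top",.03)
im=snap("scene","s4"); cv2.imwrite("pics/s4c.png",cv2.resize(im["pixels"][130:260,160:310],None,fx=4,fy=4))
E
```

```text
clock: 12.62
position: [0.5828, -0.0632, 0.0867]
ee_rot: [0.312, -3.125, -0.001]
force: [-11.2, 0.6, 23.1]
width: 0.007
gripper_force: 12.9
t 12.62 x'y'z [ 0.5591 -0.1762  0.0867] tooly yaw 101.4 F' [-10.85   2.75  23.06] w 0.007
scene face n=0.0077 at 100; slope d -0.0130 y 0.0041 y range [-0.06951046  0.06890392]
top face n=0.0079 at 100; slope d -0.0202 y -0.0162 y range [-0.06960383  0.04736452]
```

View pics/s4c.png

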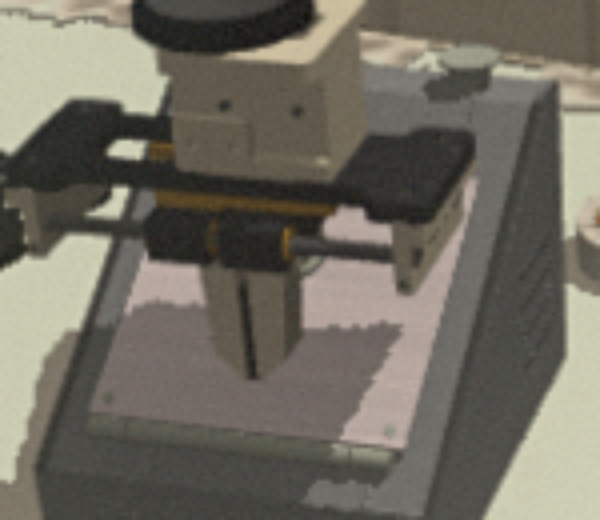

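Run:
```python
from h import *
for t in ("s3","s4"):
    c,ok=cloud(np.load(f"pics/{t}.npz")); q=c[ok]-H0; a=np.stack([q@D,q@Y,q@N],1)
    for lo,hi in((.03,.06),(.07,.11)):
        s=a[(a[:,0]>lo)&(a[:,0]<hi)&(a[:,1]<-.045)&(a[:,1]>-.068)&(abs(a[:,2])<.02)]
        print(t,len(s),np.median(s[:,2]).round(4))
st()
```

```text
s3 212 0.0088
s3 259 0.0089
s4 185 0.0022
s4 144 0.002
t 12.78 x'y'z [ 0.5591 -0.1762  0.0867] tooly yaw 101.39 F' [-11.51   2.66  23.85] w 0.006
```

The face has moved in about 6.5 mm evenly and the push is holding, so the panel is home.

```bash
python3 -c "
from cell import sign_off; print(sign_off())"
```

```text
the job is handed in; nothing more can be done
None
```

I handed the job in with the panel shut, the fastener about 0.02 rad off its marks (measured before the final press, when the gripper hid it), and the arm holding the panel home with about 26 N; the sign-off returned no verdict.

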